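# Run a steel blank along the jig's rail into the corner pocket

### The arm

A 7-joint arm with a two-finger parallel gripper is mounted at the origin on the work surface. World frame = base frame: x ahead of the robot, y to its left, z up, the work surface at z = 0. Lengths are in m, angles in rad, forces in N, time in s.
With the tool pointing down it reaches from about 0.425 to 0.875 m from the base axis. Payload 4.7 kg.
Tool frame: the origin (TCP) lies at the very end of the fingers, on their centre line; the grasp point (between the pads) lies 19 mm behind it; z points along the fingers, y is the direction in which the jaws open and shut (so a half turn about z gives the same grasp; the last joint's range is limited). The gripper opens to 85 mm and grips with 20 to 120 N. Pads are 22 mm wide; open, the fingers measure 114 mm over their backs; the gripper's body (76 mm by 85 mm) begins 54 mm behind the grasp point. The pads swing forward as they close: fully open they stand 13 mm farther back than shut.
Start: joints at [1.318, 0.321, -0.07, 1.45, 0.023, 1.371, -0.057], TCP at [0.171, -0.627, 0.231] pointing down, gripper open.
Joint ranges: [-2.86, 2.86], [-0.3, 2.09], [-1.38, 1.24], [0.06, 2.45], [-1.56, 4.7], [0.09, 2.05], [-2.69, 2.69]. Speed limits (rad/s): [2.57, 2.57, 3.14, 3.14, 3.14, 3.14, 3.14].

### API

Orientations are given as [roll, pitch, yaw] about the fixed x, y, z axes, in that order (R = Rz(yaw) Ry(pitch) Rx(roll)).
In Python, from cell import * gives the robot as it stands.
- The arm moves only by the tool servo_tool, never from a script. Its arguments are lists of equal length, an entry for each row: "xyz": the shift along the world's x, y, z in mm, a list of three; "rotation": the turn, a rotation vector about the world's x, y, z in degrees, a list of three; "jaw": the gripper's target within -1 to 1 (fully open at 1, half-way at 0, shut at -1). A call has 1 to 20 rows; each row shifts and turns the commanded pose from where the row before left it; what a row does not reach is not made up. A row lasts 1/8 s, in which the tool goes at most 62.5 mm and 10.7 degrees, less where a joint would pass 70% of its speed; a pose out of reach is approached as far as the arm can. A call with a gripper value outside its range is refused whole. The fingers move at their own pace and stop on an object; "grip_force" is the grip in N (left out, the last holds). Time passes only in rows, so rows that do not move let the fingers close. It gives the time, the measured TCP pose, the force and the opening at its end, in the units of the state.
- get_state(): the state, without advancing time (a new reading comes with each control period).
- capture(name): name is "scene" or "top" or "wrist"; returns a dict with "image" (420x560x3 uint8, blue, green, red), "depth" (420x560 float32, m along the optical axis (not along the pixel's ray), 0 where there is no reading), "fx", "fy", "cx", "cy" (pixels), "T" (4x4, takes a point from camera to world coordinates); the wrist camera has in their place "T_tool_cam" (4x4, takes a point from camera to tool coordinates, whose origin is the TCP and whose axes are the flange's). Camera axes: x right, y up, looking along -z (the intrinsics and any distortion apply to the point x, -y, -z); pixel columns grow to the right and rows downward; lengths in m; the calibration is good to about 2 mm. A picture is of the moment at which its call begins: read the wrist's pose just before it.
- finish_job(): hands the job in, once; it reports no verdict.
The state is a dict: "clock": time; "joint_pos": joint angles; "joint_velocities": joint speeds; "joint_efforts": joint torques, N m; "tool_pos": TCP position; "tcp_rot": TCP orientation; "force": force on the tool from outside, world axes, zero at the start; "torque": the same for the moment, N m; "grip_width": opening from 0.0 (shut) to 1.0 (fully open).
Only numpy, scipy, OpenCV 4.12 (cv2) and the standard library are available. Lean on these libraries where they do the work, as an engineer would, in place of code of your own. Each camera call takes 0.05 s, during which the arm holds its last target. There are 200 camera calls.

### The job

On the low jig plate, push the round steel blank with your fingertips roughly straight across to the long rail, so that its rim touches the rail well short of the corner pocket; then, keeping it against the rail all the way, drag it along into the pocket until it rests against both the rail and the end stop. Only push it: it stays flat on the plate and is never picked up, lifted or tipped. Leave the other parts on the plate and the two filter caps beside it where they stand, and finish with the hand clear.

Things in the scene. Friction and masses are not known exactly. Their poses are not given: they have to be found in the camera images.
- jig: fixed aluminium jig plate on the bench, 240 mm (its x) by 320 mm (its y), 12 mm thick; origin at the centre of its underside, z up, x away from the robot, y to the robot's left, turned by up to 0.3 rad. Dark steel bars 12 mm high stand on it (tops 24 mm above the bench): a long rail, an end stop and a short lip, which form the corner pocket at its far left, open only towards -y.
- rail (a point): middle of the long rail's inner face, at its foot on the plate's top: x = 95, y = 0 mm in the jig's frame. The face is straight and looks towards the robot (-x); the rail is 20 mm thick and runs along the plate's far edge from y = -155 to 155 mm. Its right end has no stop.
- stop (a point): on the end stop's inner face (looking to -y), at its foot on the plate's top: x = 55, y = 140 mm in the jig's frame. The stop is 15 mm thick and reaches from the rail to x = 16 mm.
- lip (a point): free end of the pocket's short lip, inner edge, on the plate's top: x = 36, y = 114 mm in the jig's frame. The lip is parallel to the rail, 10 mm thick (x = 26 to 36 mm) and 26 mm long (y = 114 to 140 mm); the pocket between lip and rail is 59 mm wide.
- nest (a point): point on the jig plate's top face (12 mm above the bench) where the centre of the blank's underside lies when the blank touches both rail and end stop: x = 67.5, y = 112.5 mm in the jig's frame.
- blank: the steel blank to be moved: solid disc 55 mm in diameter, 16 mm thick, with a round boss 20 mm in diameter and 12 mm high on the middle of its top, 0.2 to 0.3 kg; lightly oiled, friction coefficient about 0.3 on plate, rail and fingers alike. Starts flat on the plate, 100 to 130 mm short of its place at the rail, in the right or middle part of the plate. Origin: centre of its underside.
- union: steel hexagonal pipe union, 35 mm across corners and 14 mm high, with a dark threaded stub 21 mm in diameter on top, 40 mm high in all, standing on the plate in the right or middle part, wherever the blank is not; its origin is the centre of its underside. Bystander, to be left alone.
- socket: plain steel wrench socket, cylinder 26 mm in diameter and 38 mm high, standing on the plate near its front left corner; its origin is the centre of its underside. Bystander, to be left alone.
- cap_a: bright aluminium filter end cap, 90 mm in diameter, with an upright dark tube, 125 mm high in all, on the bench to the left; its origin is the centre of its underside. Bystander, to be left alone.
- cap_b: black filter end cap, 90 mm in diameter, with an upright bright tube, 125 mm high in all, on the bench to the right; its origin is the centre of its underside. Bystander, to be left alone.
Things that resemble listed ones, but are neither listed nor needed, are in the scene too. Leave any blue or red look-alike of the blank alone.

How it is judged:
By the outcome, as a careful person would: the job done as asked, in the order asked, and still so for the second after the job is handed in, with the robot touching nothing.
It also fails if it takes over 54 s, if anything falls off the work surface, if the arm or the gripper's body presses on something with over 40 N, if the wrist force passes 120 N, or if a joint passes its speed limit or range.

## Working session

There is one attempt and no reset: what is moved stays moved. The work goes in short steps, Python scripts to look and compute and a tool call to move; the robot and the scene stay as the last step left them, time stands still between calls to the robot, and variables do not carry over. Pictures are saved under pics/ and viewed, about 8 in all and at most 12, crops included, and the job is handed in when it is done.

Besides the shell and the picture viewer there is one more tool, called after "Call:" as a command line: name --argument value ..., lists and objects as JSON in quotes. servo_tool: Moves the arm, as the interface text tells. Its arguments: {"type":"object","properties":{"xyz":{"type":"array"},"rotation":{"type":"array"},"jaw":{"type":"array"},"grip_force":{"type":"number"}},"required":["xyz","rotation","jaw"]}

```bash
mkdir -p pics; ls; python3 - <<'E'
from cell import *
import cv2,numpy as np,pickle
s=get_state();print(s)
d={n:capture(n) for n in("top","scene")}
pickle.dump(d,open("c0.pkl","wb"))
for n in d:
    cv2.imwrite(f"pics/{n}0.png",d[n]["image"]); c=d[n]; print(n,c["fx"],c["fy"],c["cx"],c["cy"],c["T"].round(3).tolist(),[k for k in c])
E
```

```text
pics
{'clock': 0.0, 'joint_pos': array([ 1.31810958,  0.32184978, -0.07010758,  1.45166951,  0.02260942,
        1.37078826, -0.05690737]), 'joint_velocities': array([-4.89092933e-04, -7.52756757e-05,  1.07249413e-04, -2.00185770e-03,
        2.41857275e-04, -6.63581097e-04,  4.06089044e-04]), 'joint_efforts': array([ 4.37070139e-04, -4.93580568e+01, -3.82158123e-01, -3.14337480e+01,
        1.30592688e-02,  1.14863209e-02,  4.42308419e-06]), 'tool_pos': array([ 0.17118429, -0.62650077,  0.23020904]), 'tcp_rot': array([-3.13966790e+00,  9.93401248e-05,  2.66833495e-01]), 'force': array([ 1.39558527,  0.42426279, -0.49451429]), 'torque': array([ 0.0272838 , -0.02473249, -0.02756121]), 'grip_width': 0.9972692105006561}
top 469.93857065804457 469.93857065804457 277.1452412778703 209.7738786041629 [[0.026, 0.995, -0.095, 0.423], [-1.0, 0.027, 0.005, 0.015], [0.007, 0.094, 0.996, 1.25], [0.0, 0.0, 0.0, 1.0]] ['image', 'depth', 'fx', 'fy', 'cx', 'cy', 'T']
scene 453.9849361639477 453.9849361639477 283.02447586973767 214.70439857386697 [[0.239, -0.618, 0.749, 1.321], [0.971, 0.135, -0.198, -0.194], [0.021, 0.774, 0.632, 0.737], [0.0, 0.0, 0.0, 1.0]] ['image', 'depth', 'fx', 'fy', 'cx', 'cy', 'T']
```

View pics/top0.png

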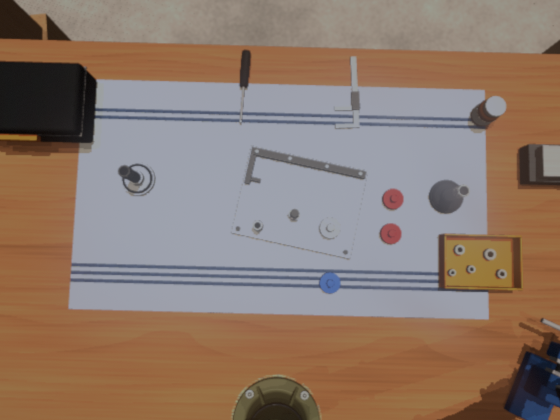

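View pics/scene0.png

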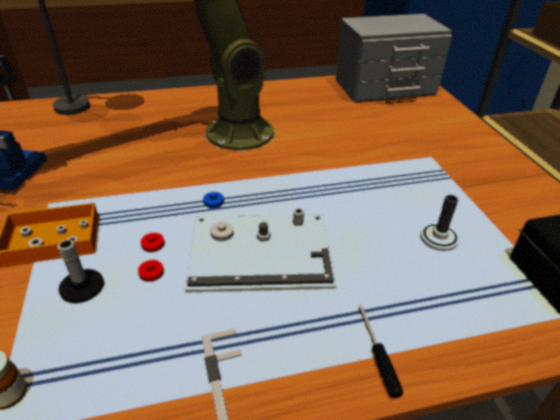

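The top view shows the plate with the rail running from (252,152) to (366,175) and the pocket at about (250,170). The blank is at (329,228), the union at (294,215) and the socket at (258,226). Next is an enlarged crop plus rays.

```bash
cat > h.py <<'E'
import numpy as np,cv2
def ray(c,uv,z,T=None):
    T=c["T"] if T is None else T
    uv=np.atleast_2d(uv).astype(float)
    d=np.c_[(uv[:,0]-c["cx"])/c["fx"],-(uv[:,1]-c["cy"])/c["fy"],-np.ones(len(uv))]@T[:3,:3].T
    o=T[:3,3]; return o+d*((z-o[2])/d[:,2])[:,None]
def toolT(s):
    from scipy.spatial.transform import Rotation as R
    T=np.eye(4);T[:3,:3]=R.from_euler("xyz",s["tcp_rot"]).as_matrix();T[:3,3]=s["tool_pos"];return T
E
python3 - <<'E'
import pickle,cv2,numpy as np
from h import *
d=pickle.load(open("c0.pkl","rb"));c=d["top"];im=c["image"]
cr=cv2.resize(im[140:265,225:375],None,fx=5,fy=5,interpolation=cv2.INTER_CUBIC)
cv2.imwrite("pics/crop0.png",cr[:600])
g=im.max(2).astype(int)
m=np.zeros(g.shape,np.uint8); m[140:265,225:375]=(g[140:265,225:375]<110)*255
n,l,st,ce=cv2.connectedComponentsWithStats(m)
for i in range(1,n):
    if st[i,4]>5: print(st[i],ce[i].round(1), ray(c,ce[i],.024).round(3))
for z,uv in((.04,(329,228)),(.052,(294,215)),(.05,(258,226)),(.024,(252,150)),(.024,(366,173))): print(uv,ray(c,uv,z).round(3))
E
```

```text
[245 148 120  36 919] [297.9 164.7] [[ 0.661 -0.042  0.024]]
[290 210   8  10  58] [293.7 214.3] [[ 0.529 -0.034  0.024]]
[255 223   5   5  21] [257. 225.] [[0.498 0.061 0.024]]
(329, 228) [[ 0.495 -0.125  0.04 ]]
(294, 215) [[ 0.525 -0.034  0.052]]
(258, 226) [[0.494 0.057 0.05 ]]
(252, 150) [[0.697 0.08  0.024]]
(366, 173) [[ 0.644 -0.223  0.024]]
```

View pics/crop0.png

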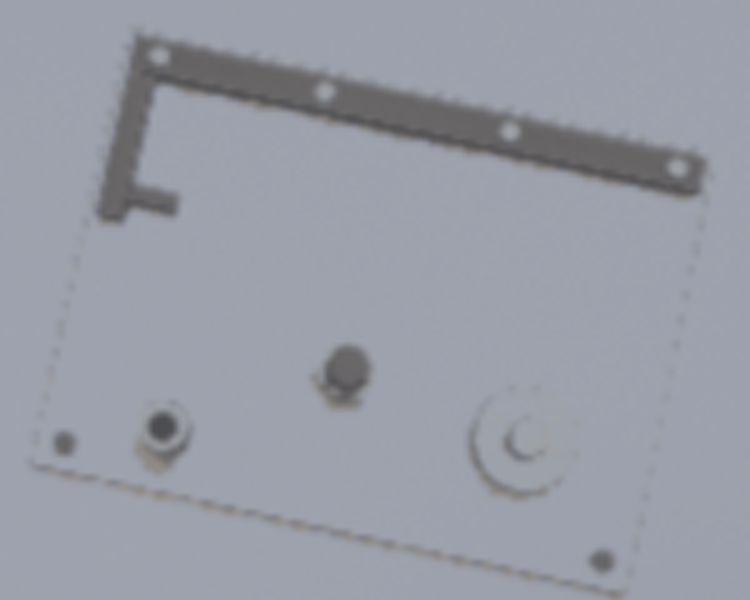

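The crop shows these pixels:
- Rail outer corners at (137,35) and (705,158), inner right at (695,195).
- Stop end at (97,217) and (122,220).
- Lip end at (178,193) to (176,217).
- Plate front corners at (33,463) and (622,595).
- Blank disc centred at about (523,441), boss at about (527,438).

```bash
cat >> h.py <<'E'
def fit(P,W):
    a=P.mean(0);b=W.mean(0);A=P-a;B=W-b
    th=np.arctan2((A[:,0]*B[:,1]-A[:,1]*B[:,0]).sum(),(A*B).sum())
    R=np.array([[np.cos(th),-np.sin(th)],[np.sin(th),np.cos(th)]]);return th,R,b-R@a
E
python3 - <<'E'
import pickle,cv2,numpy as np
from h import *
d=pickle.load(open("c0.pkl","rb"));c=d["top"]
cv=lambda uv:(np.array(uv,float)+.5)/5-.5+[225,140]
F=[((137,35),(115,155),.024),((705,158),(115,-155),.024),((697,194),(95,-155),.024),((97,217),(16,155),.024),((178,193),(36,114),.024),((176,217),(26,114),.024),((33,463),(-120,160),.012),((622,595),(-120,-160),.012)]
P=np.array([f[1] for f in F])/1e3; W=np.array([ray(c,cv(f[0]),f[2])[0,:2] for f in F])
th,R,t=fit(P,W);print("th",th,"t",t,"res mm",((P@R.T+t-W)*1e3).round(1).tolist())
np.savez("jig.npz",th=th,R=R,t=t)
for n,uv,z in(("boss",(527,438),.040),("disc",(523,441),.028),("union",(348,367),.052),("sock",(163,427),.05)):
    w=ray(c,cv(uv),z)[0,:2];print(n,w.round(4),"jig mm",((w-t)@R*1e3).round(1))
for q in((67.5,112.5),(67.5,-60)):print(q,(R@np.array(q)/1e3+t).round(4))
E
```

```text
th -0.18826719378037135 t [ 0.56454108 -0.04931485] res mm [[0.2, 0.9], [0.0, -1.2], [-0.2, -1.6], [1.1, 1.4], [-0.9, -0.3], [2.1, 0.8], [-1.7, 1.5], [-0.5, -1.5]]
boss [ 0.4967 -0.128 ] jig mm [-51.9 -90. ]
disc [ 0.4958 -0.1274] jig mm [-52.9 -89.6]
union [ 0.5299 -0.0343] jig mm [-36.8   8.2]
sock [0.4968 0.0595] jig mm [-86.9  94.2]
(67.5, 112.5) [0.6519 0.0486]
(67.5, -60) [ 0.6196 -0.1209]
```

Jig yaw is about -10.8°, and the fit residuals are within 2 mm. The blank is about 120 mm short of its rail place. I'll use a two-finger cradle (gap about 20 mm) to push on the rim, moving above and behind the blank first.

Call:
servo_tool --xyz '[[20,36,0],[20,36,0],[20,36,0],[20,36,0],[20,36,0],[20,36,0],[20,36,0],[20,36,0],[20,36,0],[20,36,0],[20,36,0],[20,36,0],[20,36,0],[20,36,0],[0,0,0],[0,0,0]]' --rotation '[[0,0,-2],[0,0,-2],[0,0,-2],[0,0,-2],[0,0,-2],[0,0,-2],[0,0,-2],[0,0,-2],[0,0,-2],[0,0,-2],[0,0,-2],[0,0,-2],[0,0,-2],[0,0,0],[0,0,0],[0,0,0]]' --jaw '[-0.53,-0.53,-0.53,-0.53,-0.53,-0.53,-0.53,-0.53,-0.53,-0.53,-0.53,-0.53,-0.53,-0.53,-0.53,-0.53]'

```text
clock: 2.1
tool_pos: [0.4508, -0.1236, 0.231]
tcp_rot: [3.141, 0.001, -0.187]
force: [0.5, -0.0, 0.7]
grip_width: 0.232
```

```bash
python3 - <<'E'
from cell import *
from h import *
import pickle
s=get_state();w=capture("wrist");t=capture("top")
pickle.dump((s,w,t),open("c1.pkl","wb"))
print(s["clock"],s["tool_pos"],s["tcp_rot"],s["grip_width"],s["joint_pos"].round(2),s["force"].round(1))
cv2.imwrite("pics/w1.png",w["image"])
E
```

```text
2.1 [ 0.45081945 -0.12362624  0.23099501] [ 3.14103718e+00  9.54044616e-04 -1.87272067e-01] 0.23200906763792492 [ 0.81 -0.05 -0.57  1.86 -0.03  1.32 -1.51] [ 0.5 -0.   0.7]
```

View pics/w1.png

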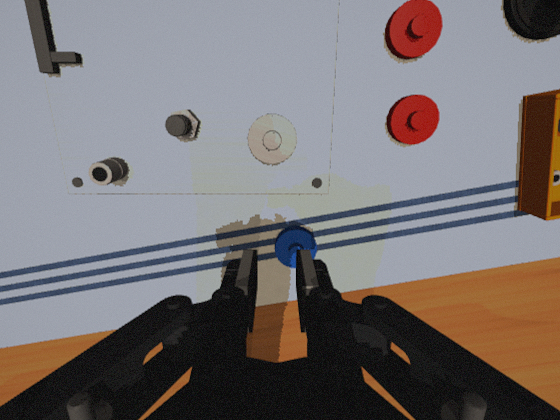

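The wrist view shows the blank at (272,138) with its boss at (271,140), plate front corners at roughly (62,194) and (330,193), and the fingertips at (248,252) and (305,252). I'll cast rays for the blank, the lip and the right edge.

```bash
python3 - <<'E'
from h import *
import pickle
s,w,t=pickle.load(open("c1.pkl","rb"));j=np.load("jig.npz");R,o=j["R"],j["t"]
T=toolT(s)@w["T_tool_cam"]
print([k for k in w], T.round(3).tolist())
for n,uv,z in(("disc",(272,138.5),.028),("boss",(271.5,140),.04),("lipend out",(80,54),.024),("corner FR",(330,193),.012),("corner FL",(65,193.5),.012),("union",(182,125),.052)):
    p=ray(w,uv,z,T)[0,:2];print(n,p.round(4),((p-o)@R*1e3).round(1))
tp=toolT(s); print("tcp jig",((tp[:2,3]-o)@R*1e3).round(1))
# where tips project
for q in((11,10,0),(11,-10,0),(11,24,0),(11,-24,0)):
    pc=np.linalg.inv(w["T_tool_cam"])@np.r_[np.array(q)/1e3,1]; print(q,w["cx"]+w["fx"]*pc[0]/-pc[2],w["cy"]-w["fy"]*pc[1]/-pc[2])
g=t["image"]
E
```

```text
['image', 'depth', 'fx', 'fy', 'cx', 'cy', 'T_tool_cam'] [[-0.187, 0.937, 0.295, 0.526], [-0.982, -0.178, -0.057, -0.138], [-0.001, -0.301, 0.954, 0.374], [0.0, 0.0, 0.0, 1.0]]
disc [ 0.4983 -0.1281] [-50.3 -89.8]
boss [ 0.4979 -0.1277] [-50.8 -89.4]
lipend out [0.6198 0.0517] [ 35.4 109.6]
corner FR [ 0.4194 -0.1851] [-117.1 -160.5]
corner FL [0.4796 0.1349] [-117.9  165.1]
union [ 0.5307 -0.0411] [-34.8   1.7]
tcp jig [-97.8 -94.3]
(11, 10, 0) 295.0586158068838 245.63868416354305
(11, -10, 0) 255.98462762376656 245.64615234169105
(11, 24, 0) 322.4179129560206 245.63345500433476
(11, -24, 0) 228.64033841011874 245.6513786324454
```

Call:
servo_tool --xyz '[[0,4.5,-24],[0,0,-30],[0,0,-30],[0,0,-30],[0,0,-30],[0,0,-25],[0,0,-20],[0,0,-12],[0,0,-8],[0,0,-5],[0,0,0],[0,0,0]]' --rotation '[[0,0,0],[0,0,0],[0,0,0],[0,0,0],[0,0,0],[0,0,0],[0,0,0],[0,0,0],[0,0,0],[0,0,0],[0,0,0],[0,0,0]]' --jaw '[-0.53,-0.53,-0.53,-0.53,-0.53,-0.53,-0.53,-0.53,-0.53,-0.53,-0.53,-0.53]'

```text
clock: 3.7
tool_pos: [0.4518, -0.1187, 0.0178]
tcp_rot: [3.141, -0.001, -0.187]
force: [0.4, -0.2, 0.4]
grip_width: 0.234
```

```bash
python3 - <<'E'
from cell import *
from h import *
import pickle
s=get_state();w=capture("wrist")
pickle.dump((s,w),open("c2.pkl","wb"))
j=np.load("jig.npz");print("tcp jig",((s["tool_pos"][:2]-j["t"])@j["R"]*1e3).round(1),s["tool_pos"][2])
cv2.imwrite("pics/w2.png",w["image"])
E
```

```text
tcp jig [-97.8 -89.2] 0.017827772461566468
```

View pics/w2.png

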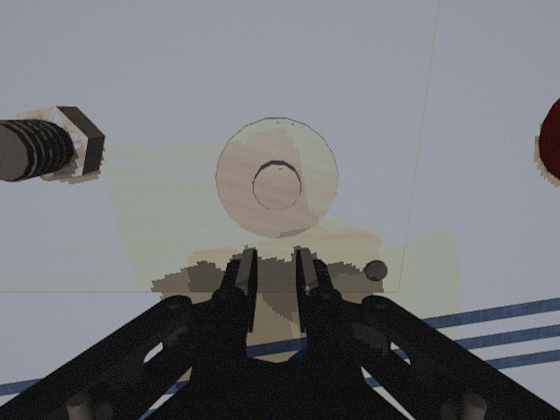

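The disc at (277,177) is centred on the finger gap at (276), with the fingers low behind its rim. Pushing across now.

Call:
servo_tool --xyz '[[5.9,-1.1,0],[5.9,-1.1,0],[5.9,-1.1,0],[5.9,-1.1,0],[5.9,-1.1,0],[5.9,-1.1,0],[5.9,-1.1,0],[5.9,-1.1,0],[5.9,-1.1,0],[5.9,-1.1,0],[5.9,-1.1,0],[5.9,-1.1,0],[5.9,-1.1,0],[5.9,-1.1,0],[5.9,-1.1,0],[5.9,-1.1,0],[5.9,-1.1,0],[5.9,-1.1,0],[5.9,-1.1,0],[2.9,-0.6,0]]' --rotation '[[0,0,0],[0,0,0],[0,0,0],[0,0,0],[0,0,0],[0,0,0],[0,0,0],[0,0,0],[0,0,0],[0,0,0],[0,0,0],[0,0,0],[0,0,0],[0,0,0],[0,0,0],[0,0,0],[0,0,0],[0,0,0],[0,0,0],[0,0,0]]' --jaw '[-0.53,-0.53,-0.53,-0.53,-0.53,-0.53,-0.53,-0.53,-0.53,-0.53,-0.53,-0.53,-0.53,-0.53,-0.53,-0.53,-0.53,-0.53,-0.53,-0.53]'

```text
clock: 6.25
tool_pos: [0.5668, -0.14, 0.0173]
tcp_rot: [-3.142, -0.0, -0.187]
force: [-1.5, 1.0, 0.5]
grip_width: 0.24
```

```bash
cat > look.py <<'E'
import sys,pickle
from cell import *
from h import *
n=sys.argv[1]
s=get_state();w=capture("wrist")
pickle.dump((s,w),open(f"{n}.pkl","wb"))
j=np.load("jig.npz");print("tcp jig",((s["tool_pos"][:2]-j["t"])@j["R"]*1e3).round(1),s["tool_pos"][2],s["force"].round(1),"F jig",(s["force"][:2]@j["R"]).round(1),s["clock"])
cv2.imwrite(f"pics/{n}.png",w["image"])
E
python3 look.py w3
```

```text
tcp jig [ 19.2 -88.7] 0.017347369948735696 [-1.5  1.   0.5] F jig [-1.7  0.7] 6.25
```

View pics/w3.png

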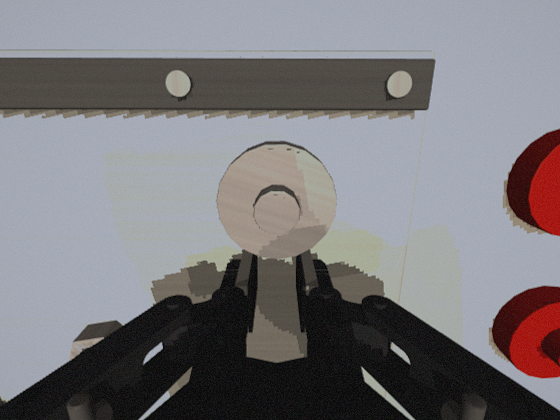

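The disc at (277,199) is cradled, with the rail edge at row ~112 parallel to the fingers and about 12 mm to go. Closing slowly.

Call:
servo_tool --xyz '[[2.9,-0.5,0],[2.9,-0.5,0],[2.9,-0.5,0],[1,-0.2,0],[1,-0.2,0],[1,-0.2,0],[1,-0.2,0],[0,0,0]]' --rotation '[[0,0,0],[0,0,0],[0,0,0],[0,0,0],[0,0,0],[0,0,0],[0,0,0],[0,0,0]]' --jaw '[-0.53,-0.53,-0.53,-0.53,-0.53,-0.53,-0.53,-0.53]'

```text
clock: 7.3
tool_pos: [0.5792, -0.1424, 0.0174]
tcp_rot: [3.142, -0.0, -0.187]
force: [-0.4, -0.4, 0.5]
grip_width: 0.236
```

Call:
servo_tool --xyz '[[1,-0.2,0],[1,-0.2,0],[1,-0.2,0],[0,0,0]]' --rotation '[[0,0,0],[0,0,0],[0,0,0],[0,0,0]]' --jaw '[-0.53,-0.53,-0.53,-0.53]'

```text
clock: 7.8
tool_pos: [0.5805, -0.1426, 0.017]
tcp_rot: [3.141, 0.004, -0.187]
force: [-5.6, 1.5, 3.0]
grip_width: 0.238
```

```bash
python3 look.py w4
```

```text
tcp jig [ 33.2 -88.7] 0.01701277143111103 [-5.6  1.5  3. ] F jig [-5.8  0.4] 7.8
```

Contact is made: the tool stalled with about 6 N against the rail, at jig y ≈ -89. I'll retract, turn the cradle 57° and take station behind the blank, 33° into the rail.

Call:
servo_tool --xyz '[[-1,0.2,0],[-1,0.2,0],[-2.5,0.5,0],[-5,1,0],[-7,1.3,0],[-8,1.5,0],[0,0,0],[-1,-6,0],[-1,-6,0],[-1,-6,0],[-1,-6,0],[-2,-8,0],[-2,-9,0],[8,-1.5,0],[8,-1.6,0],[8,-1.6,0],[8,-1.6,0],[0,0,0],[0,0,0]]' --rotation '[[0,0,0],[0,0,0],[0,0,0],[0,0,0],[0,0,0],[0,0,0],[0,0,0],[0,0,9.5],[0,0,9.5],[0,0,9.5],[0,0,9.5],[0,0,9.5],[0,0,9.5],[0,0,0],[0,0,0],[0,0,0],[0,0,0],[0,0,0],[0,0,0]]' --jaw '[-0.53,-0.53,-0.53,-0.53,-0.53,-0.53,-0.53,-0.53,-0.53,-0.53,-0.53,-0.53,-0.53,-0.53,-0.53,-0.53,-0.53,-0.53,-0.53]'

```text
clock: 10.22
tool_pos: [0.5814, -0.1853, 0.0172]
tcp_rot: [-3.141, 0.0, 0.808]
force: [-0.7, -0.1, -0.4]
grip_width: 0.236
```

```bash
python3 look.py w5
```

```text
tcp jig [  42.  -130.4] 0.01722209464210956 [-0.7 -0.1 -0.4] F jig [-0.7 -0.2] 10.225
```

View pics/w5.png

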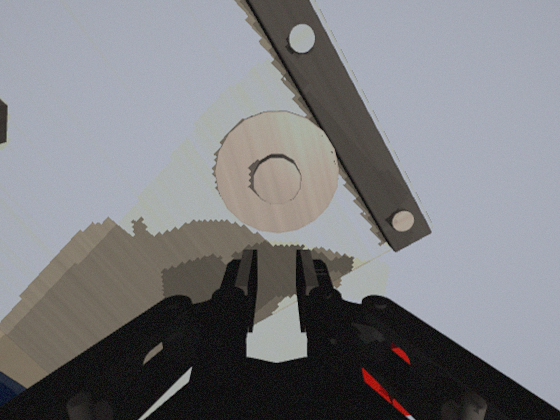

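The disc at (277,171) is centred on the finger gap and its rim meets the rail face around (330,140). Engaging, then adding a light bias into the rail.

Call:
servo_tool --xyz '[[2.8,2.9,0],[2.8,2.9,0],[2,2.1,0],[1,1,0],[1,1,0],[1,-0.2,0],[1,-0.2,0],[0.2,1,0],[0.4,2,0],[0.4,2,0],[0,0,0]]' --rotation '[[0,0,0],[0,0,0],[0,0,0],[0,0,0],[0,0,0],[0,0,0],[0,0,0],[0,0,0],[0,0,0],[0,0,0],[0,0,0]]' --jaw '[-0.53,-0.53,-0.53,-0.53,-0.53,-0.53,-0.53,-0.53,-0.53,-0.53,-0.53]'

```text
clock: 11.65
tool_pos: [0.5914, -0.1736, 0.0168]
tcp_rot: [-3.14, 0.006, 0.806]
force: [-6.7, -3.8, 3.8]
grip_width: 0.236
```

```bash
python3 look.py w6
```

```text
tcp jig [  49.7 -117.1] 0.016758714397965214 [-6.7 -3.8  3.8] F jig [-5.9 -5. ] 11.65
```

Call:
servo_tool --xyz '[[0.5,2.5,0],[0.9,4.9,0],[0.9,4.9,0],[0.9,4.9,0],[0.9,4.9,0],[0.9,4.9,0],[0.9,4.9,0],[0.9,4.9,0],[0.9,4.9,0],[0.9,4.9,0],[0.9,4.9,0],[0.9,4.9,0]]' --rotation '[[0,0,0],[0,0,0],[0,0,0],[0,0,0],[0,0,0],[0,0,0],[0,0,0],[0,0,0],[0,0,0],[0,0,0],[0,0,0],[0,0,0]]' --jaw '[-0.53,-0.53,-0.53,-0.53,-0.53,-0.53,-0.53,-0.53,-0.53,-0.53,-0.53,-0.53]'

```text
clock: 13.2
tool_pos: [0.6022, -0.1171, 0.0167]
tcp_rot: [-3.14, 0.006, 0.806]
force: [-7.2, -3.6, 3.3]
grip_width: 0.236
```

```bash
python3 look.py w7
```

```text
tcp jig [ 49.7 -59.6] 0.01672082539764308 [-7.2 -3.6  3.3] F jig [-6.4 -4.9] 13.2
```

View pics/w7.png

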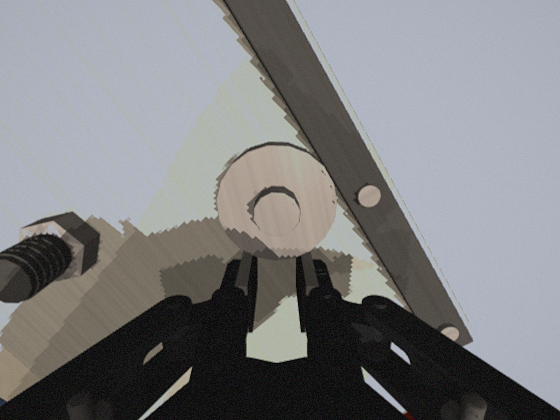

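The disc is cradled against the rail with a steady ~6 N. The union is at the far left and clear. Continuing.

Call:
servo_tool --xyz '[[0.9,4.9,0],[0.9,4.9,0],[0.9,4.9,0],[0.9,4.9,0],[0.9,4.9,0],[0.9,4.9,0],[0.9,4.9,0],[0.9,4.9,0],[0.9,4.9,0],[0.9,4.9,0],[0.9,4.9,0],[0.9,4.9,0],[0.9,4.9,0],[0.9,4.9,0],[0.9,4.9,0],[0.9,4.9,0],[0.9,4.9,0],[0.9,4.9,0],[0.9,4.9,0],[0.9,4.9,0]]' --rotation '[[0,0,0],[0,0,0],[0,0,0],[0,0,0],[0,0,0],[0,0,0],[0,0,0],[0,0,0],[0,0,0],[0,0,0],[0,0,0],[0,0,0],[0,0,0],[0,0,0],[0,0,0],[0,0,0],[0,0,0],[0,0,0],[0,0,0],[0,0,0]]' --jaw '[-0.53,-0.53,-0.53,-0.53,-0.53,-0.53,-0.53,-0.53,-0.53,-0.53,-0.53,-0.53,-0.53,-0.53,-0.53,-0.53,-0.53,-0.53,-0.53,-0.53]'

```text
clock: 15.75
tool_pos: [0.6211, -0.0181, 0.0168]
tcp_rot: [-3.141, 0.004, 0.807]
force: [-4.3, -2.5, 1.6]
grip_width: 0.233
```

```bash
python3 look.py w8
```

```text
tcp jig [49.8 41.3] 0.01676970454238742 [-4.3 -2.5  1.6] F jig [-3.8 -3.3] 15.75
```

View pics/w8.png

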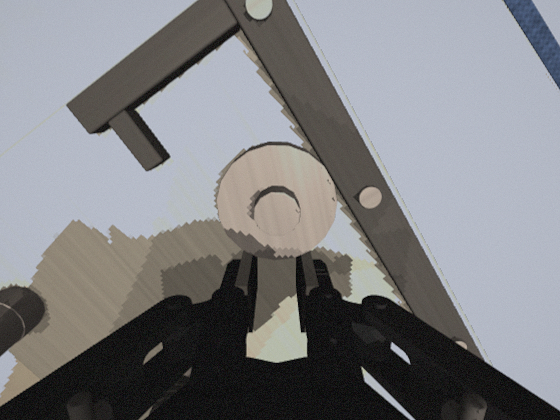

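The disc at (276,200) is still on the rail, and the pocket and lip (165,160) are clear ahead, with about 40 mm left. Going slower with slightly more bias.

Call:
servo_tool --xyz '[[1.2,4.8,0],[1.2,4.8,0],[1.1,4.9,0],[1.0,4.9,0],[0.9,4.9,0],[0.9,4.9,0],[0.6,3,0],[0.3,1.5,0],[0.3,1.5,0],[0,0,0]]' --rotation '[[0,0,0],[0,0,0],[0,0,0],[0,0,0],[0,0,0],[0,0,0],[0,0,0],[0,0,0],[0,0,0],[0,0,0]]' --jaw '[-0.53,-0.53,-0.53,-0.53,-0.53,-0.53,-0.53,-0.53,-0.53,-0.53]'

```text
clock: 17.05
tool_pos: [0.6279, 0.0167, 0.0167]
tcp_rot: [-3.14, 0.005, 0.807]
force: [-7.6, -4.1, 2.8]
grip_width: 0.236
```

Call:
servo_tool --xyz '[[0.2,1,0],[0.2,1,0],[0,0,0]]' --rotation '[[0,0,0],[0,0,0],[0,0,0]]' --jaw '[-0.53,-0.53,-0.53]'

```text
clock: 17.42
tool_pos: [0.6283, 0.0187, 0.0167]
tcp_rot: [-3.14, 0.005, 0.807]
force: [-7.5, -4.1, 3.1]
grip_width: 0.24
```

```bash
python3 look.py w9
```

```text
tcp jig [49.9 78.7] 0.0166587094930492 [-7.5 -4.1  3.1] F jig [-6.6 -5.4] 17.425
```

Tool y is now 78.7, and contact is expected near 82. Stepping in 1 mm rows until the along-rail force rises.

Call:
servo_tool --xyz '[[0.2,1,0],[0.2,1,0],[0.2,1,0],[0.2,1,0],[0,0,0]]' --rotation '[[0,0,0],[0,0,0],[0,0,0],[0,0,0],[0,0,0]]' --jaw '[-0.53,-0.53,-0.53,-0.53,-0.53]'

```text
clock: 18.1
tool_pos: [0.6291, 0.0227, 0.0166]
tcp_rot: [-3.14, 0.006, 0.807]
force: [-7.4, -3.6, 2.4]
grip_width: 0.232
```

Call:
servo_tool --xyz '[[0.2,1,0],[0.2,1,0],[0,0,0]]' --rotation '[[0,0,0],[0,0,0],[0,0,0]]' --jaw '[-0.53,-0.53,-0.53]'

```text
clock: 18.48
tool_pos: [0.6293, 0.0238, 0.0166]
tcp_rot: [-3.14, 0.007, 0.806]
force: [-8.6, -5.1, 5.0]
grip_width: 0.236
```

```bash
python3 look.py w10
```

```text
tcp jig [49.9 83.9] 0.016649486890309793 [-8.6 -5.1  5. ] F jig [-7.5 -6.7] 18.475
```

View pics/w10.png

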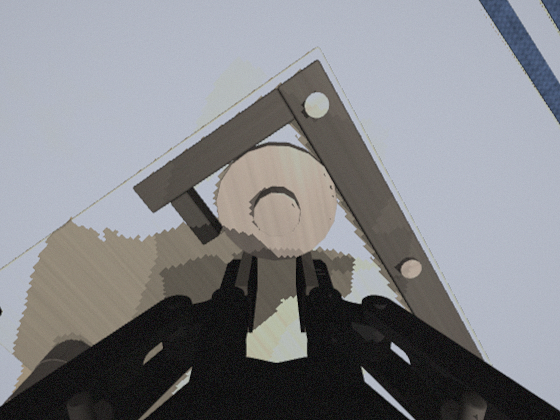

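The disc at (277,200) is in the corner, its rim meeting the stop near (245,150) and the rail near (325,155). The tool has begun to stall, so I'll press a little more to confirm.

Call:
servo_tool --xyz '[[0.2,1,0],[0.2,1,0],[0.2,1,0],[0,0,0]]' --rotation '[[0,0,0],[0,0,0],[0,0,0],[0,0,0]]' --jaw '[-0.53,-0.53,-0.53,-0.53]'

```text
clock: 19.02
tool_pos: [0.6293, 0.024, 0.0166]
tcp_rot: [3.142, 0.011, 0.805]
force: [-10.2, -8.8, 7.4]
grip_width: 0.236
```

```bash
python3 look.py w11
```

```text
tcp jig [49.9 84.1] 0.016599039246488558 [-10.2  -8.8   7.4] F jig [ -8.4 -10.5] 19.025
```

Stalled firmly at y = 84.1 with 10.5 N on the stop. Backing off along the cradle axis, then up.

Call:
servo_tool --xyz '[[-0.7,-0.7,0],[-0.7,-0.7,0],[-1.4,-1.4,0],[-1.4,-1.5,0],[-3,-3,0],[-5,-5,0],[-5,-5,0],[-3,-3,0],[0,0,10],[0,0,25],[-5,-5,40],[-10,-10,40],[-10,-10,40],[0,0,25],[0,0,0],[0,0,0]]' --rotation '[[0,0,0],[0,0,0],[0,0,0],[0,0,0],[0,0,0],[0,0,0],[0,0,0],[0,0,0],[0,0,0],[0,0,0],[0,0,0],[0,0,0],[0,0,0],[0,0,0],[0,0,0],[0,0,0]]' --jaw '[-0.53,-0.53,-0.53,-0.53,-0.53,-0.53,-0.53,-0.53,-0.53,-0.53,-0.53,-0.53,-0.53,-0.53,-0.53,-0.53]'

```text
clock: 21.08
tool_pos: [0.5867, -0.0155, 0.1968]
tcp_rot: [-3.141, 0.0, 0.808]
force: [-0.3, 0.1, -0.1]
grip_width: 0.235
```

```bash
python3 look.py w12; python3 - <<'E'
import cv2,pickle
from cell import *
im=capture("top")["image"]
w=pickle.load(open("w12.pkl","rb"))[1]["image"]
a=cv2.resize(w,(800,600))[:,:]
b=cv2.resize(im[130:270,215:385],None,fx=2,fy=2,interpolation=cv2.INTER_CUBIC)
a[600-280:,:340]=b
cv2.imwrite("pics/f.png",a)
E
```

```text
tcp jig [15.4 37.4] 0.19679151407230022 [-0.3  0.1 -0.1] F jig [-0.4  0.1] 21.075
```

View pics/f.png

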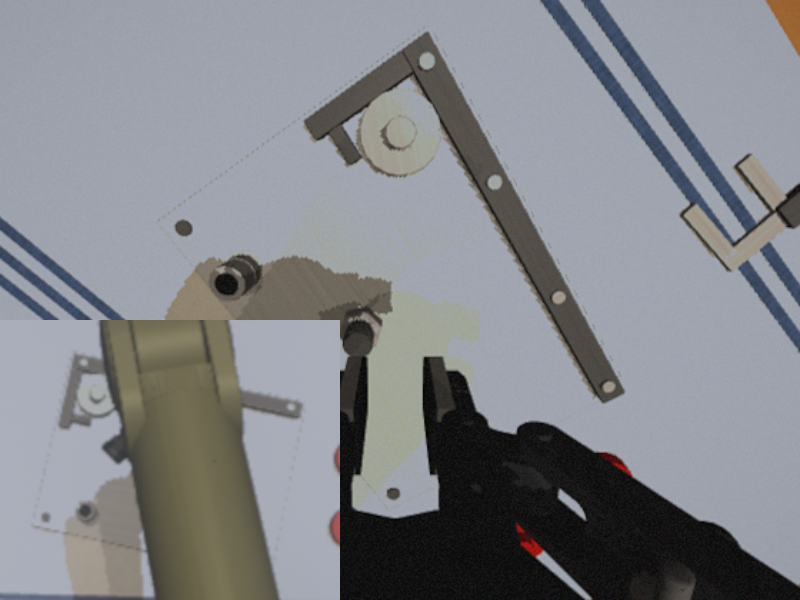

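The final view shows the blank at (399,133) in the corner, touching the stop (365,105) and the rail (440,125). The union and socket are upright in place. One numeric check against the rail and stop edges in the same picture.

```bash
python3 - <<'E'
from h import *
import pickle
s,w=pickle.load(open("w12.pkl","rb"));T=toolT(s)@w["T_tool_cam"];im=w["image"]
j=np.load("jig.npz");R,o=j["R"],j["t"];k=.7
J=lambda uv,z:(ray(w,np.array(uv)*k,z,T)[:,:2]-o)@R*1e3
g=cv2.GaussianBlur(cv2.cvtColor(im,cv2.COLOR_BGR2GRAY),(3,3),0)
c=cv2.HoughCircles(g[50:140,230:330],cv2.HOUGH_GRADIENT,1,50,param1=80,param2=12,minRadius=25,maxRadius=32)
print("hough",c)
if c is not None: print("disc",J((c[0,0,:2]+[230,50])/k,.028))
print("disc eye",J((399,133),.028),"rail inner top edge",J([(428,100),(600,400)],.024).round(1),"stop inner top edge",J([(412,73),(330,135)],.024).round(1))
print("union",J((357,335),.052),"socket",J((230,280),.05))
E
```

```text
hough [[[49.5 42.5 31.4]]]
disc [[ 68.85393816 114.23593576]]
disc eye [[ 68.40077274 113.88632702]] rail inner top edge [[  95.9  120.9]
 [  95.8 -148.9]] stop inner top edge [[ 95.6 140.4]
 [ 28.4 138.5]]
union [[-30.74880344  15.57089154]] socket [[-81.7902314  96.4028842]]
```

The disc agrees with both faces to within about 1.5 mm (calibration level). The union pick is partly hidden by the finger, so I'll take the arm aside and compare the bystanders in the top view.

Call:
servo_tool --xyz '[[-10,-17,10],[-20,-34,10],[-20,-34,10],[-20,-34,0],[-20,-34,0],[-20,-34,0],[-20,-34,0],[-20,-34,0],[-20,-34,0],[-20,-34,0],[-20,-34,0],[-20,-34,0],[-20,-34,0],[-20,-34,0],[-20,-34,0],[-10,-20,0],[0,0,0],[0,0,0]]' --rotation '[[0,0,-2],[0,0,-2],[0,0,-2],[0,0,-2],[0,0,-2],[0,0,-2],[0,0,-2],[0,0,-2],[0,0,-2],[0,0,-2],[0,0,-2],[0,0,-2],[0,0,-2],[0,0,-2],[0,0,-2],[0,0,0],[0,0,0],[0,0,0]]' --jaw '[-0.53,-0.53,-0.53,-0.53,-0.53,-0.53,-0.53,-0.53,-0.53,-0.53,-0.53,-0.53,-0.53,-0.53,-0.53,-0.53,-0.53,-0.53]'

```text
clock: 23.42
tool_pos: [0.2886, -0.5273, 0.2273]
tcp_rot: [-3.141, -0.001, 0.287]
force: [-0.4, 0.1, -0.9]
grip_width: 0.236
```

```bash
python3 - <<'E'
from cell import *
from h import *
import pickle
c0=pickle.load(open("c0.pkl","rb"))["top"];c=capture("top")
def comps(im):
    m=np.zeros(im.shape[:2],np.uint8);m[140:265,225:375]=(im.max(2)[140:265,225:375]<110)*255
    n,l,st,ce=cv2.connectedComponentsWithStats(m);return [(int(st[i,4]),ce[i].round(1).tolist()) for i in range(1,n) if st[i,4]>5]
print(comps(c0["image"]),comps(c["image"]))
s=get_state();print(s["clock"],s["tool_pos"],s["force"].round(1))
d=cv2.absdiff(c0["image"],c["image"])[90:300,80:480]
v=np.hstack([cv2.resize(c["image"][140:265,225:375],(450,375),interpolation=cv2.INTER_CUBIC),cv2.resize(np.minimum(d.astype(int)*3,255).astype(np.uint8)[50:175,145:295],(350,292))[:292] if 0 else cv2.resize(np.minimum(d.astype(int)*3,255).astype(np.uint8),(350,375))])
cv2.imwrite("pics/end.png",v)
E
```

```text
[(919, [297.9, 164.7]), (58, [293.7, 214.3]), (21, [257.0, 225.0])] [(909, [298.1, 164.8]), (57, [293.7, 214.3]), (21, [257.0, 225.0])]
23.475 [ 0.28885809 -0.52718809  0.22745581] [-0.3  1.  -0.1]
```

View pics/end.png

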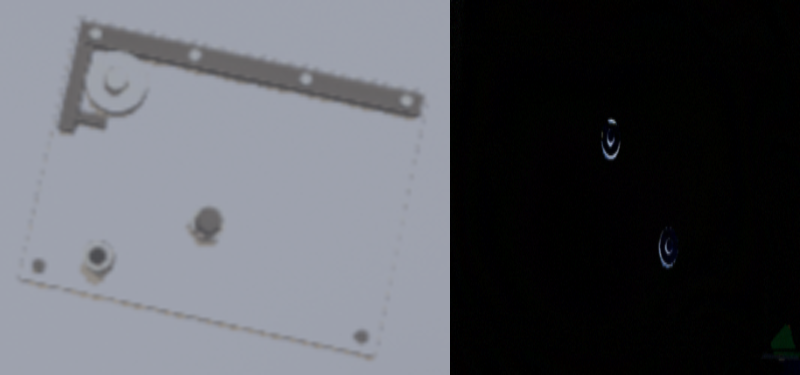

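The before/after difference shows only the blank's old and new places (plus the arm at the lower right). The blank sits in the pocket corner at (115,83). The union and socket centroids are unchanged to 0.1 px. Handing in.

```bash
python3 -c "
from cell import *
print(finish_job())"
```

```text
the job is handed in; nothing more can be done
None
```

The blank is in the corner pocket against both the rail and the end stop, and the job is handed in at about 23.5 s on the robot's clock.

**What I did:** I pushed the blank by its rim with a two-finger cradle, about 120 mm straight across, and it met the rail at jig y ≈ -89 mm. I then backed off, turned the cradle 57° and slid the blank about 200 mm along the rail, pressing it into the rail at 4–8 N. It stopped firmly at the end stop with about 10 N on it. After that I backed off, raised the hand and moved it aside.

**Last checks:**
- **Blank position:** measured at (68.6, 114.1) mm in the jig's frame, against a nest of (67.5, 112.5). The rail and stop faces measured 95.9 and about 140 mm in the same picture, so the blank sits within about 1.5 mm of contact on both. That is the calibration limit; the firm stall at the stop is the stronger evidence.
- **Other parts:** comparing the top view before and after, only the blank changed place. The union and socket moved less than 0.1 pixel, and the caps and look-alikes showed no change.
- **One disagreement:** a by-eye fix on the union from the wrist camera was about 9 mm off, because a finger partly hid it. The clear top view showed it had not moved.

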